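# Put the cutter rack in order

## Robot

A 6-joint arm with a two-finger parallel gripper is mounted at the origin on the work surface. World frame = base frame: x ahead of the robot, y to its left, z up, the work surface at z = 0. Lengths are in mm, angles in rad, forces in N, time in s.
With the tool pointing down it reaches from about 250 to 725 mm from the base axis. Payload 4 kg.
Tool frame: the origin (TCP) lies at the very end of the fingers, on their centre line; the grasp point (between the pads) lies 19 mm behind it; z points along the fingers, y is the line along which they close (so a half turn about z gives the same grasp; the last joint's range is limited). The gripper opens to 85 mm and grips with 20 to 120 N. Pads are 22 mm wide; open, the fingers measure 114 mm over their backs; the gripper's body (76 mm by 85 mm) begins 54 mm behind the grasp point. The pads swing forward as they close: fully open they stand 13 mm farther back than shut.
Start: joints at [-1.292, 0.241, 0.005, 1.335, 0, 1.571], TCP at [137.599, -480.693, 231.306] pointing down, gripper open.
Joint ranges: [-2.72, 2.72], [-1.05, 1.87], [-1.09, 1.28], [-1.99, 2.15], [-1.42, 1.44], [-3.14, 3.14]. Speed limits (rad/s): [2.79, 2.79, 3.14, 3.14, 3.14, 3.14].

## Interface

Orientations are given as [roll, pitch, yaw] about the fixed x, y, z axes, in that order (R = Rz(yaw) Ry(pitch) Rx(roll)).
In Python, from rig import robot, read_camera, camera_params, job gives the robot as it stands. The module is installed in compiled form; this text tells all that it offers.
- The arm moves only by the tool jog_arm, never from a script. Its argument "motion" is a list of rows, each a list of 4 numbers: the shift along the tool's x, y, z each as a share of 0.5 m, from -1 to 1, then the turn about the tool's z as a share of 0.5 rad, from -1 to 1. In form: [[tx, ty, tz, spin], ...]. A call has 1 to 5 rows; each row is the pose to reach, as a shift and turn from the pose commanded when the call began, along the tool's axes at that moment; what a row does not reach only later rows make up. A row lasts 1/10 s, in which the tool goes at most 50 mm and 8.59 degrees, less where a joint would pass 70% of its speed; a pose out of reach is approached as far as the arm can. A call with a number of a shift or a turn outside -1 to 1 is refused whole. A call with a gripper value outside its range is refused whole. "hand" is the finger opening in mm, from 0 to 85.4, set as the call begins (left out, the last holds). The fingers move at their own pace and stop on an object; the grip force is fixed at half the most. Time passes only in rows, so rows that repeat a pose let the fingers close. It gives the time, the measured TCP pose, the force, the opening and the grip force at its end, in the units of the state.
- robot.observe(): the state, without advancing time (a new reading comes with each control period).
- read_camera(name): name is "side" or "top"; returns the picture (480x640x3 uint8, red, green, blue); there is no depth.
- camera_params(name): a dict with "camera_matrix" (3x3 intrinsics, pixels), "view" (4x4, takes a point from world to camera coordinates). Camera axes: x right, y down, z forward; pixel columns grow to the right and rows downward; lengths in mm; the calibration is good to about 2 mm. A picture is of the moment at which its call begins. camera_params takes no time and is no camera call.
- job.job_done(): hands the job in; it is judged then, once.
The state is a dict: "time": time; "q": joint angles; "qvel": joint speeds; "effort": joint torques, N m; "tool_pos": TCP position; "ee_rot": TCP orientation; "contact_force": force on the tool from outside, world axes, zero at the start; "moment": the same for the moment, N m; "grip_width": opening from 0.0 (shut) to 1.0 (fully open); "gripper_force": force on a finger pad.
Only numpy, scipy, OpenCV 4.12 (cv2) and the standard library are available. Lean on these libraries where they do the work, as an engineer would, in place of code of your own. Each camera call takes 0.05 s, during which the arm holds its last target. There are 200 camera calls.

## Task

Get all three cutter cassettes fully home in the rack, one to a bay: slide the one lying out on the bench into whichever bay is empty, and press in whichever of the other two has been left standing out, each pushed through its spring catch right up against the stops. Slide them along the bench without lifting or tipping, press firmly but do not ram them, keep the fingers off the brittle cutters, and leave the caliper, tape roll and red bin where they are.

Things in the scene. Friction and masses are not known exactly. Their poses are not given: they have to be found in the camera images.
- cassette_1: tool cassette, one of three alike: black block with orange top, 86 mm deep (x), 90 wide (y), 36 high, 0.6 kg, rear (+x) corners rounded 8 mm. From the rear face's middle a steel tongue reaches to 65 mm behind the centre (stem 5 mm, round head 12 mm, 8 to 26 mm high). Origin: centre of underside; the flat front looks to -x. May lie on the bench, stand out of the rack or be home.
- cassette_2: tool cassette, one of three alike: black block with orange top, 86 mm deep (x), 90 wide (y), 36 high, 0.6 kg, rear (+x) corners rounded 8 mm. From the rear face's middle a steel tongue reaches to 65 mm behind the centre (stem 5 mm, round head 12 mm, 8 to 26 mm high). Origin: centre of underside; the flat front looks to -x. May lie on the bench, stand out of the rack or be home.
- cassette_3: tool cassette, one of three alike: black block with orange top, 86 mm deep (x), 90 wide (y), 36 high, 0.6 kg, rear (+x) corners rounded 8 mm. From the rear face's middle a steel tongue reaches to 65 mm behind the centre (stem 5 mm, round head 12 mm, 8 to 26 mm high). Origin: centre of underside; the flat front looks to -x. May lie on the bench, stand out of the rack or be home.
- cutters_1: the steel cutters fixed upright in the sleeves of cassette_1 (same origin and axes as that cassette): 10 to 14 mm thick, tops 62 to 70 mm above the bench, standing in two rows 31 and 60 mm behind the front face. Brittle ground edges.
- cutters_2: the steel cutters fixed upright in the sleeves of cassette_2 (same origin and axes as that cassette): 10 to 14 mm thick, tops 62 to 70 mm above the bench, standing in two rows 31 and 60 mm behind the front face. Brittle ground edges.
- cutters_3: the steel cutters fixed upright in the sleeves of cassette_3 (same origin and axes as that cassette): 10 to 14 mm thick, tops 62 to 70 mm above the bench, standing in two rows 31 and 60 mm behind the front face. Brittle ground edges.
- bay0 (a point): on the bench: where a cassette's origin lies when fully home in the rack's right-hand (-y) bay (empty or taken); x points into the bay, parallel to the cassette's x. Bay 95 mm wide between 34 mm high walls, open above, floor is the bench. A home cassette's front stands 21 mm out of the walls. Over the last 15 mm the tongue is forced through the catch, then the rear face meets solid stops.
- bay1 (a point): on the bench: where a cassette's origin lies when fully home in the rack's middle bay (empty or taken); x points into the bay, parallel to the cassette's x. Bay 95 mm wide between 34 mm high walls, open above, floor is the bench. A home cassette's front stands 21 mm out of the walls. Over the last 15 mm the tongue is forced through the catch, then the rear face meets solid stops.
- bay2 (a point): on the bench: where a cassette's origin lies when fully home in the rack's left-hand (+y) bay (empty or taken); x points into the bay, parallel to the cassette's x. Bay 95 mm wide between 34 mm high walls, open above, floor is the bench. A home cassette's front stands 21 mm out of the walls. Over the last 15 mm the tongue is forced through the catch, then the rear face meets solid stops.
- rack: grey rack of three bays at 105 mm pitch, fixed, 325 mm wide (y), 40 high, from 65 mm before (-x) to 38 mm behind its origin. Origin: on the bench, mid of the line of the stops' faces; x points into the bays. At the back of each bay two sprung steel rollers form a catch for the tongue: it takes some 6 to 12 N more than sliding.
- caliper: steel caliper lying flat on the right, 160 mm long (x) and up to 60 mm wide, 12 mm high; origin: under the middle. Leave alone.
- tape_roll: roll of tape lying flat, 90 mm across, 25 mm high; origin: under its centre. Leave alone.
- red_bin: open red plastic bin, 160 (x) by 100 (y) by 70 mm high; origin: centre of its underside. Leave alone.
There are look-alikes about, which are no part of the job. What is shaped like the cassette_2 but yellow is not meant.

How it is judged (in metres and radians):
At the end, for the whole second after the job is handed in: Each of the three cassettes is in a bay of its own, its origin at most 3 mm short of that bay's home point and within 6 mm sideways, parallel to the bay within 0.08 rad, flat on the bench (tilt under 0.05 rad) and at rest (((x of cassette_1 in the frame of bay0 between -0.003 and 0.004 m and y of cassette_1 in the frame of bay0 between -0.006 and 0.006 m and angle between the x axis of cassette_1 and the x axis of bay0, either way round below 0.08 rad) or (x of cassette_1 in the frame of bay1 between -0.003 and 0.004 m and y of cassette_1 in the frame of bay1 between -0.006 and 0.006 m and angle between the x axis of cassette_1 and the x axis of bay1, either way round below 0.08 rad) or (x of cassette_1 in the frame of bay2 between -0.003 and 0.004 m and y of cassette_1 in the frame of bay2 between -0.006 and 0.006 m and angle between the x axis of cassette_1 and the x axis of bay2, either way round below 0.08 rad)) and angle between each of cassette_1, cassette_2, cassette_3's own z axis and vertical below 0.05 rad and linear speed of each of cassette_1, cassette_2, cassette_3 below 0.01 m/s and ((x of cassette_2 in the frame of bay0 between -0.003 and 0.004 m and y of cassette_2 in the frame of bay0 between -0.006 and 0.006 m and angle between the x axis of cassette_2 and the x axis of bay0, either way round below 0.08 rad) or (x of cassette_2 in the frame of bay1 between -0.003 and 0.004 m and y of cassette_2 in the frame of bay1 between -0.006 and 0.006 m and angle between the x axis of cassette_2 and the x axis of bay1, either way round below 0.08 rad) or (x of cassette_2 in the frame of bay2 between -0.003 and 0.004 m and y of cassette_2 in the frame of bay2 between -0.006 and 0.006 m and angle between the x axis of cassette_2 and the x axis of bay2, either way round below 0.08 rad)) and ((x of cassette_3 in the frame of bay0 between -0.003 and 0.004 m and y of cassette_3 in the frame of bay0 between -0.006 and 0.006 m and angle between the x axis of cassette_3 and the x axis of bay0, either way round below 0.08 rad) or (x of cassette_3 in the frame of bay1 between -0.003 and 0.004 m and y of cassette_3 in the frame of bay1 between -0.006 and 0.006 m and angle between the x axis of cassette_3 and the x axis of bay1, either way round below 0.08 rad) or (x of cassette_3 in the frame of bay2 between -0.003 and 0.004 m and y of cassette_3 in the frame of bay2 between -0.006 and 0.006 m and angle between the x axis of cassette_3 and the x axis of bay2, either way round below 0.08 rad))); the robot touches nothing.
It fails at once if a cassette is lifted or tipped instead of slid along the bench (height (world z) of any of cassette_1, cassette_2, cassette_3 above 0.015 m or angle between any of cassette_1, cassette_2, cassette_3's own z axis and vertical above 0.25 rad).
It fails at once if the fingers press on the cutters (over 2 N) (contact force between the fingers and cutters_1 above 2 N or contact force between the fingers and cutters_2 above 2 N or contact force between the fingers and cutters_3 above 2 N).
It fails at once if a cassette is rammed into the rack (over 40 N) (contact force between any of cassette_1, cassette_2, cassette_3 and rack above 40 N).
It fails at once if the caliper, tape roll or red bin is shoved aside (over 30 mm) (distance of any of caliper, tape_roll, red_bin from where it was at the start of the episode above 0.03 m).
It also fails if it takes over 64 s, if anything falls off the work surface, if the arm or the gripper's body presses on something with over 40 N, if the wrist force passes 120 N, or if a joint passes its speed limit or range.

## Working session

There is one attempt and no reset: what is moved stays moved. The work goes in short steps, Python scripts to look and compute and a tool call to move; the robot and the scene stay as the last step left them, time stands still between calls to the robot, and variables do not carry over. Pictures are saved under pics/ and viewed, at most 11 in all, crops included, and the job is handed in when it is done.

Besides the shell and the picture viewer there is one more tool, called after "Emit:" as name(argument=value, ...), one argument or row to a line, values as JSON. jog_arm: Moves the arm, as the interface text tells. Its arguments: {"type":"object","properties":{"motion":{"type":"array","items":{"type":"array","items":{"type":"number","minimum":-1,"maximum":1}}},"hand":{"type":"number"}},"required":["motion"]}

```bash
mkdir -p pics
python3 - <<'E'
from rig import robot, read_camera, camera_params
import cv2
for n in("top","side"):
    cv2.imwrite(f"pics/{n}0.png",read_camera(n)[:,:,::-1]); p=camera_params(n); print(n,p)
s=robot.observe(); print(s)
E
```

```text
top {'camera_matrix': array([[618.44922963,   0.        , 325.38685458],
       [  0.        , 618.44922963, 241.67057108],
       [  0.        ,   0.        ,   1.        ]]), 'view': array([[ 1.84060928e-02, -9.99788379e-01,  9.18768589e-03,
        -1.19410035e+01],
       [-9.95571666e-01, -1.91741792e-02, -9.20293862e-02,
         5.88923904e+02],
       [ 9.21860772e-02, -7.45309833e-03, -9.95713904e-01,
         1.34945864e+03],
       [ 0.00000000e+00,  0.00000000e+00,  0.00000000e+00,
         1.00000000e+00]])}
side {'camera_matrix': array([[455.18217292,   0.        , 324.04998945],
       [  0.        , 455.18217292, 242.83310202],
       [  0.        ,   0.        ,   1.        ]]), 'view': array([[-9.92187731e-01, -1.23311840e-01,  1.89128881e-02,
         5.63077699e+02],
       [-7.83817692e-02,  4.98235270e-01, -8.63491699e-01,
         9.97440930e+01],
       [ 9.70556823e-02, -8.58228295e-01, -5.04008322e-01,
         9.94232321e+02],
       [ 0.00000000e+00,  0.00000000e+00,  0.00000000e+00,
         1.00000000e+00]])}
{'time': 0.1, 'q': array([-1.29203418e+00,  2.41382559e-01,  3.86821019e-03,  1.33519688e+00,
        1.25072915e-06,  1.57081131e+00]), 'qvel': array([ 0.00031468, -0.00195883,  0.00239498,  0.00082207, -0.00150505,
       -0.0007611 ]), 'effort': array([-7.32329609e-04, -3.73137510e+01,  2.53009862e+01,  1.07825841e-02,
       -3.60077775e-05, -5.85941578e-06]), 'tool_pos': array([ 137.42905533, -480.1595172 ,  230.48307464]), 'ee_rot': array([-3.13967775e+00, -1.22204396e-06,  2.78747164e-01]), 'contact_force': array([0.36626007, 0.06474105, 0.52919624]), 'moment': array([ 0.011113  , -0.02445798,  0.01804708]), 'gripper_force': 0.0, 'grip_width': 1.001176095733357}
```

View pics/top0.png

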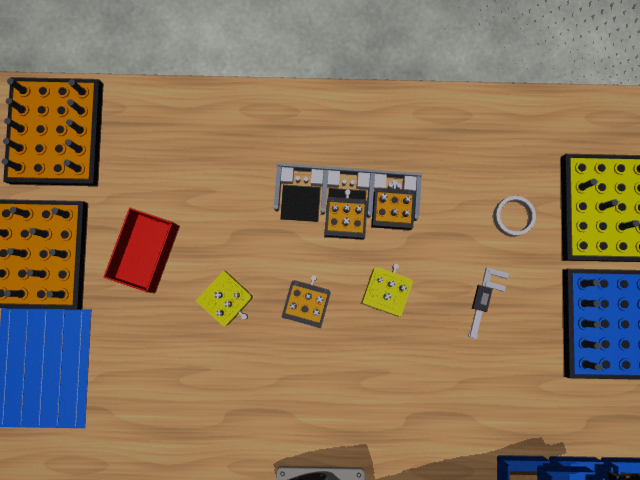

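View pics/side0.png

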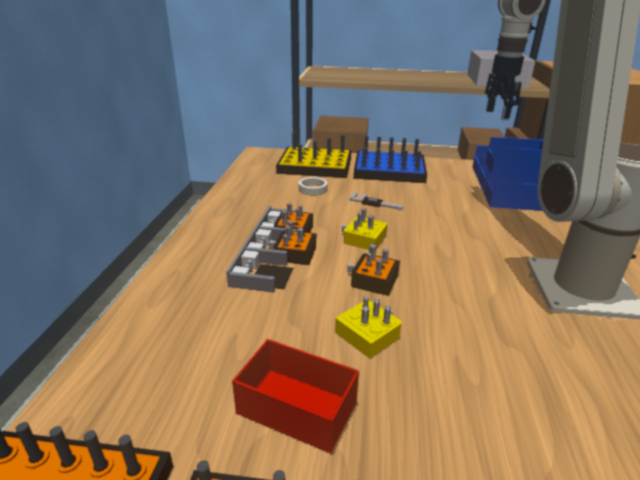

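The top view shows these candidates:
- Orange/black loose cassette at (306,303), which is the one wanted.
- Yellow look-alikes at (224,298) and (388,290), not meant.
- Orange cassettes in the rack at (346,218), standing out, and (394,208), probably home.
- Big orange trays at (50,130) and (40,255), the wrong size.

The empty bay is the left one at (300,203). I'll check this in a crop and measure.

```bash
cat > h.py <<'E'
from rig import robot, read_camera, camera_params
import cv2, numpy as np
def cast(uv,z,n="top"):
    p=camera_params(n);K=p["camera_matrix"];V=p["view"];R=V[:3,:3];t=V[:3,3]
    uv=np.atleast_2d(uv).astype(float);d=np.c_[uv,np.ones(len(uv))]@np.linalg.inv(K).T@R
    c=-R.T@t
    return (c+d*((z-c[2])/d[:,2])[:,None])[:,:2]
def orange(im):
    h=cv2.cvtColor(im,cv2.COLOR_RGB2HSV); return cv2.inRange(h,(8,150,90),(20,255,255))
def cassettes(im):
    m=cv2.morphologyEx(orange(im),cv2.MORPH_CLOSE,np.ones((9,9)))
    out=[]
    for c in cv2.findContours(m,0,2)[0]:
        u=c.reshape(-1,2)
        if not(400<cv2.contourArea(c)<2500 and 180<u[:,0].mean()<440): continue
        w=cast(u,36).astype(np.float32); r=cv2.minAreaRect(w); out.append((u.mean(0).round(),r))
    return out
E
python3 - <<'E'
from h import *
im=cv2.imread("pics/top0.png")[:,:,::-1].copy()
for u,r in cassettes(im): print(u,np.round(r[0],1),np.round(r[1],1),round(r[2],1),np.round(cv2.boxPoints(r)).tolist())
cv2.imwrite("pics/crop0.png",cv2.resize(im[155:335,260:440,::-1],None,fx=3.3,fy=3.3,interpolation=cv2.INTER_CUBIC))
E
```

```text
[305. 304.] [451.8  39.4] [78.2 64.5] 75.6 [[411.0, 10.0], [473.0, -6.0], [493.0, 69.0], [430.0, 85.0]]
[346. 216.] [644.7 -44.8] [78.1 64.1] 86.7 [[610.0, -82.0], [674.0, -86.0], [679.0, -8.0], [615.0, -4.0]]
[395. 205.] [ 668.2 -151.5] [78.5 64.9] 87.0 [[634.0, -189.0], [699.0, -192.0], [703.0, -114.0], [638.0, -111.0]]
```

View pics/crop0.png

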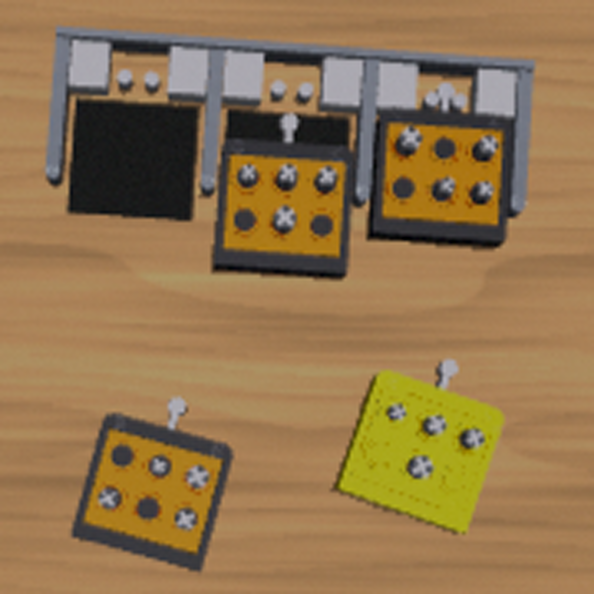

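The crop shows:
- **Loose cassette:** its tongue head is at about (313.6,277.7), pointing away from the robot.
- **Middle cassette:** it stands out about 29 mm.
- **Right cassette:** it looks home.
- **Left bay:** it is empty.

I'll check the tongue head and the rack geometry against the known sizes.

```bash
cat >> h.py <<'E'
def rel(x,y,z,yaw):
    "shares for jog_arm to reach the TCP world pose from the measured one"
    s=robot.observe();p=s["tool_pos"];a=s["ee_rot"][2]
    d=np.array([x,y,z])-p
    return np.round(np.r_[d[0]*np.cos(a)+d[1]*np.sin(a),d[0]*np.sin(a)-d[1]*np.cos(a),-d[2],(a-yaw)*1000]/500,3)
E
python3 - <<'E'
from h import *
im=cv2.imread("pics/top0.png")[:,:,::-1].copy()
f=lambda c:np.array(c)/3.3+[260,155]
print("tongue",cast(f([177,404]),26))
w=cast(f([[53,173],[207,186],[360,199],[516,211]]),34);print("wall ends",w)
d=w[3]-w[0];print("pitch",np.linalg.norm(d)/3,"yaw",np.arctan2(-d[0],d[1])+np.pi if d[1]<0 else 0)
b=cast(f([[72,86],[220,100],[375,107],[500,114]]),40);print("stops front",b)
print(rel(506,25,120,-.25))
E
```

```text
tongue [[509.10999101  23.70971934]]
wall ends [[ 662.80337022  110.33199091]
 [ 656.00996279    6.36479879]
 [ 649.20182655  -96.95020937]
 [ 643.11160667 -202.30888332]]
pitch 104.42013523960726 yaw 6.220283150197941
stops front [[ 721.33890967   98.61841295]
 [ 713.79054455   -1.28199543]
 [ 711.11291671 -105.85633277]
 [ 708.02712386 -190.25463766]]
[ 0.987 -0.768  0.221  1.057]
```

Emit:
jog_arm(
  motion=[
    [0.99, -0.77, 0.1, 1],
    [0.99, -0.77, 0.1, 1],
    [0.99, -0.77, 0.1, 1],
    [0.99, -0.77, 0.1, 1],
    [0.99, -0.77, 0.1, 1],
  ],
  hand=40,
)

```text
time: 0.6
tool_pos: [277.3, -289.3, 212.2]
ee_rot: [-3.141, 0.0, -0.224]
contact_force: [1.0, -1.3, 0.4]
grip_width: 0.468
gripper_force: 0.0
```

```bash
python3 -c "
from h import *
s=robot.observe();print(s['tool_pos'],s['ee_rot'],s['grip_width'],s['time'],rel(507.5,24.5,100,-.25))"
```

```text
[ 277.34957319 -289.32730669  212.20032396] [-3.14125507e+00  2.07220713e-04 -2.23910629e-01] 0.4684471998402858 0.6 [ 0.309 -0.714  0.224  0.052]
```

Emit:
jog_arm(
  motion=[
    [0.31, -0.715, 0.22, 0.05],
    [0.31, -0.715, 0.22, 0.05],
    [0.31, -0.715, 0.22, 0.05],
    [0.31, -0.715, 0.22, 0.05],
    [0.31, -0.715, 0.22, 0.05],
  ],
)

```text
time: 1.1
tool_pos: [418.1, -99.2, 144.1]
ee_rot: [-3.138, 0.0, -0.236]
contact_force: [0.4, -1.5, 0.4]
grip_width: 0.468
gripper_force: 0.0
```

```bash
python3 -c "
from h import *
print(rel(507.5,24.5,100,-.25))"
```

```text
[ 0.116 -0.282  0.088  0.028]
```

Emit:
jog_arm(
  motion=[
    [0.116, -0.282, 0.088, 0.02],
    [0.116, -0.282, 0.088, 0.02],
    [0.116, -0.282, 0.088, 0.02],
    [0.116, -0.282, 0.088, 0.02],
    [0.116, -0.282, 0.088, 0.02],
  ],
)

```text
time: 1.6
tool_pos: [483.7, -77.4, 103.6]
ee_rot: [-3.099, 0.003, -0.184]
contact_force: [0.7, -0.8, 0.6]
grip_width: 0.466
gripper_force: 0.0
```

```bash
python3 -c "
from h import *
print(rel(508,24.3,8,-.25))
cv2.imwrite('pics/t1.png',read_camera('top')[220:360,240:400,::-1].repeat(3,0).repeat(3,1))"
```

```text
[ 0.011 -0.209  0.191  0.132]
```

View pics/t1.png

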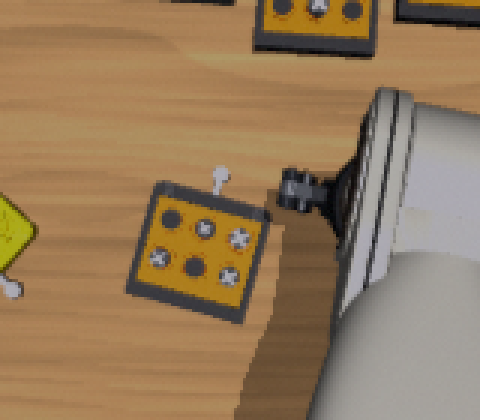

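The crop shows the loose cassette undisturbed, with its tongue head at (313,279). The gripper is to its right at about (338,283) and didn't reach the commanded target. I'll check the joints.

```bash
python3 -c "
from h import *
s=robot.observe();print(s['q'],s['qvel'],s['tool_pos'],s['ee_rot'],s['contact_force'])"
```

```text
[-0.18503723  0.31946095 -0.23968183  1.01376478  0.04249415  3.14060499] [-0.01046278 -0.02500591 -0.01307303  0.01429052 -0.00407996  0.00034427] [484.11191027 -77.49827387 103.5760427 ] [-3.09909644e+00  2.06927607e-03 -1.84050455e-01] [0.42063901 0.40817095 0.32566712]
```

Emit:
jog_arm(
  motion=[
    [0, 0, -0.02, 0],
    [0, 0, -0.02, 0],
  ],
)

```text
time: 1.85
tool_pos: [484.3, -78.5, 116.2]
ee_rot: [-3.099, -0.001, -0.185]
contact_force: [-0.5, -0.3, 1.1]
grip_width: 0.465
gripper_force: 0.0
```

```bash
python3 -c "
from h import *
s=robot.observe();print(s['q'],s['qvel'],s['tool_pos'],s['ee_rot'],s['contact_force'])
print(rel(508,24.3,100,-.25))"
```

```text
[-0.18687598  0.30444282 -0.22409412  1.04087042  0.04219925  3.13971996] [-0.00091152  0.00024952 -0.01245678 -0.02559761 -0.00067806  0.00085041] [484.30016563 -78.54200218 116.22265712] [-3.09939607e+00 -1.46796563e-03 -1.85004957e-01] [-0.47961607 -0.25302021  1.08916299]
[ 0.009 -0.211  0.032  0.13 ]
```

Joint 6 is at its limit: with q6 = q1 − yaw + π, this yaw is out of range. I'll use the half-turned grasp (yaw + π), so I'm spinning back at a safe height.

Emit:
jog_arm(
  motion=[
    [0, 0, -0.08, -0.3],
    [0, 0, -0.08, -0.6],
    [0, 0, -0.08, -0.9],
    [0, 0, -0.08, -1],
  ],
)

```text
time: 2.25
tool_pos: [483.5, -80.2, 155.8]
ee_rot: [-3.105, -0.021, 0.318]
contact_force: [-1.0, -0.2, 0.4]
grip_width: 0.474
gripper_force: 0.0
```

Emit:
jog_arm(
  motion=[
    [0, 0, 0, -0.3],
    [0, 0, 0, -0.6],
    [0, 0, 0, -0.9],
    [0, 0, 0, -1],
  ],
)

```text
time: 2.65
tool_pos: [483.2, -80.1, 155.3]
ee_rot: [-3.119, -0.036, 0.818]
contact_force: [-0.2, -0.6, 0.6]
grip_width: 0.469
gripper_force: 0.0
```

```bash
python3 -c "
from h import *
s=robot.observe();print(s['q'],s['tool_pos'],s['ee_rot'],s['contact_force'])"
```

```text
[-0.19037234  0.26822546 -0.16320797  1.13932736  0.04223427  2.13258526] [483.20851652 -80.06711677 155.32547121] [-3.11911492 -0.03575894  0.81823385] [-0.17264616 -0.60481993  0.58673737]
```

The limit left a 2.4° tilt, which is acceptable. I'll make `rel` use the full rotation and finish the half turn.

Emit:
jog_arm(
  motion=[
    [0, 0, 0, -0.3],
    [0, 0, 0, -0.6],
    [0, 0, 0, -0.9],
    [0, 0, 0, -1],
  ],
)

```text
time: 3.05
tool_pos: [483.2, -80.1, 155.3]
ee_rot: [-3.139, -0.042, 1.319]
contact_force: [-0.1, 0.2, 0.0]
grip_width: 0.468
gripper_force: 0.0
```

Emit:
jog_arm(
  motion=[
    [0, 0, 0, -0.3],
    [0, 0, 0, -0.6],
    [0, 0, 0, -0.9],
    [0, 0, 0, -1],
  ],
)

```text
time: 3.45
tool_pos: [483.2, -80.1, 155.3]
ee_rot: [3.124, -0.038, 1.819]
contact_force: [-0.4, -0.4, -1.0]
grip_width: 0.465
gripper_force: 0.0
```

Emit:
jog_arm(
  motion=[
    [0, 0, 0, -0.3],
    [0, 0, 0, -0.6],
    [0, 0, 0, -0.9],
    [0, 0, 0, -1],
  ],
)

```text
time: 3.85
tool_pos: [483.2, -80.1, 155.3]
ee_rot: [3.107, -0.025, 2.319]
contact_force: [0.8, -0.3, 0.3]
grip_width: 0.464
gripper_force: 0.0
```

Emit:
jog_arm(
  motion=[
    [0, 0, 0, -0.3],
    [0, 0, 0, -0.6],
    [0, 0, 0, -0.9],
    [0, 0, 0, -1],
  ],
)

```text
time: 4.25
tool_pos: [483.2, -80.1, 155.3]
ee_rot: [3.1, -0.005, 2.819]
contact_force: [0.1, -0.1, 0.2]
grip_width: 0.468
gripper_force: 0.0
```

```bash
cat >> h.py <<'E'
from scipy.spatial.transform import Rotation
def rel(x,y,z,yaw):
    s=robot.observe();R=Rotation.from_euler("xyz",s["ee_rot"]).as_matrix()
    a=np.arctan2(R[1,0],R[0,0]); w=(a-yaw+np.pi)%(2*np.pi)-np.pi
    print("q",s["q"].round(3),"p",s["tool_pos"].round(1),"e",s["ee_rot"].round(3),"F",s["contact_force"].round(1),"t",s["time"])
    return np.round(np.r_[R.T@(np.array([x,y,z])-s["tool_pos"]),w*1000]/500,3)
E
python3 -c "
from h import *
print(rel(508,24.3,100,np.pi-.25))"
```

```text
q [-0.19   0.268 -0.163  1.139  0.042  0.133] p [483.2 -80.1 155.3] e [ 3.1   -0.005  2.819] F [ 0.1 -0.1  0.2] t 4.25
[ 0.019  0.209  0.12  -0.146]
```

Emit:
jog_arm(
  motion=[
    [0.01, 0.1, 0.03, -0.146],
    [0.019, 0.209, 0.12, -0.146],
    [0.019, 0.209, 0.12, -0.146],
    [0.019, 0.209, 0.12, -0.146],
    [0.019, 0.209, 0.12, -0.146],
  ],
)

```text
time: 4.75
tool_pos: [508.0, 24.6, 99.4]
ee_rot: [3.1, -0.004, 2.889]
contact_force: [0.4, -0.7, 0.3]
grip_width: 0.469
gripper_force: 0.0
```

```bash
python3 -c "
from h import *
print(rel(508,24.3,9,np.pi-.25))"
```

```text
q [ 0.024  0.349 -0.208  1.006  0.041  0.276] p [508.   24.6  99.4] e [ 3.1   -0.004  2.889] F [ 0.4 -0.7  0.3] t 4.75
[-0.001 -0.008  0.181 -0.005]
```

Emit:
jog_arm(
  motion=[
    [-0.001, -0.008, 0.08, 0],
    [-0.001, -0.008, 0.14, 0],
    [-0.001, -0.008, 0.181, 0],
    [-0.001, -0.008, 0.181, 0],
  ],
)

```text
time: 5.15
tool_pos: [506.3, 23.1, 6.8]
ee_rot: [3.101, -0.008, 2.887]
contact_force: [-0.1, 0.4, -0.8]
grip_width: 0.47
gripper_force: 0.0
```

Emit:
jog_arm(
  motion=[
    [0, 0, 0, 0],
    [0, 0, 0, 0],
    [0, 0, 0, 0],
    [0, 0, 0, 0],
    [0, 0, 0, 0],
  ],
  hand=0,
)

```text
time: 5.65
tool_pos: [510.0, 23.9, 10.4]
ee_rot: [3.1, 0.0, 2.888]
contact_force: [-0.7, -2.8, 6.6]
grip_width: 0.112
gripper_force: 58.7
```

```bash
python3 -c "
from h import *
print(rel(550,58,9,np.pi-.15)); s=robot.observe();print(s['grip_width']*85.4,s['gripper_force'])"
```

```text
q [ 0.023  0.462 -0.311  0.787  0.04   0.276] p [510.   23.9  10.4] e [3.1   0.    2.888] F [-0.7 -2.8  6.6] t 5.65
[-0.06   0.086  0.006 -0.207]
9.528980429239862 58.74203145503998
```

Gripped the tongue (opening about 10 mm). Dragging slowly toward the bay line.

Emit:
jog_arm(
  motion=[
    [-0.015, 0.03, 0, -0.06],
    [-0.035, 0.06, 0, -0.12],
    [-0.06, 0.088, 0.002, -0.2],
    [-0.06, 0.088, 0.002, -0.2],
  ],
)

```text
time: 6.05
tool_pos: [550.1, 60.5, 10.4]
ee_rot: [3.099, 0.003, 2.99]
contact_force: [-0.3, 1.6, 4.2]
grip_width: 0.107
gripper_force: 59.0
```

```bash
python3 -c "
from h import *
print(rel(590,63,9,np.pi-.06))
cv2.imwrite('pics/t2.png',read_camera('top')[150:340,240:440,::-1].repeat(3,0).repeat(3,1))"
```

```text
q [ 0.087  0.528 -0.191  0.839  0.041  0.238] p [550.1  60.5  10.4] e [3.099e+00 3.000e-03 2.990e+00] F [-0.3  1.6  4.2] t 6.05
[-0.078  0.017  0.004 -0.182]
```

View pics/t2.png

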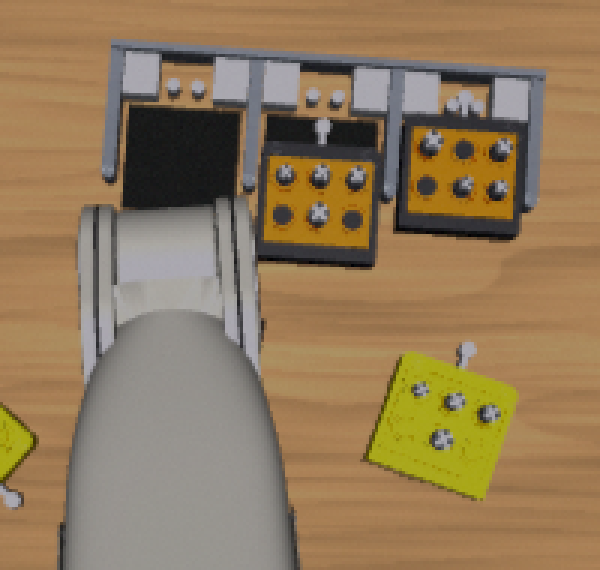

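The wrist hides the held cassette in the top view. The rack is unchanged: empty bay at (300,203), middle cassette at (346,220). I'll continue along the bay line and then check from the side.

Emit:
jog_arm(
  motion=[
    [-0.026, 0.006, 0.002, -0.06],
    [-0.052, 0.012, 0.004, -0.12],
    [-0.078, 0.016, 0.004, -0.18],
    [-0.078, 0.016, 0.004, -0.18],
  ],
)

```text
time: 6.5
tool_pos: [587.4, 61.8, 8.5]
ee_rot: [3.099, 0.002, 3.079]
contact_force: [-5.0, 1.3, 10.1]
grip_width: 0.108
gripper_force: 61.0
```

```bash
python3 -c "
from h import *
print(rel(625,61.3,9,np.pi-.058))
cv2.imwrite('pics/s2.png',cv2.resize(read_camera('side')[190:310,200:420,::-1],None,fx=3.5,fy=3.5))"
```

```text
q [ 0.083  0.592 -0.078  0.892  0.042  0.146] p [587.4  61.8   8.5] e [3.099e+00 2.000e-03 3.079e+00] F [-5.   1.3 10.1] t 6.5
[-0.075  0.004 -0.001 -0.01 ]
```

View pics/s2.png

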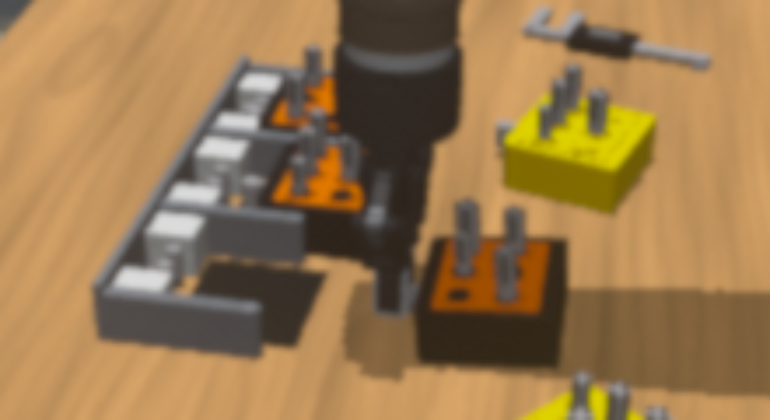

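The side crop shows the cassette following the fingers: its near orange edge runs from (430,309) to (545,312), just short of the empty bay. I'll get its yaw from that edge.

```bash
python3 -c "
from h import *
f=lambda c:np.array(c)/3.5+[200,190]
a=cast(f([[430,309],[545,312]]),36,'side');d=a[0]-a[1];print(a,np.hypot(*d),np.arctan2(d[1],d[0]))
b=cast(f([[415,362],[560,366]]),0,'side');d=b[0]-b[1];print(b,np.hypot(*d),np.arctan2(d[1],d[0]))
w=cast(f([[98,290],[260,308]]),40,'side');print(w)"
```

```text
[[558.51959399  97.97841711]
 [490.60249912  90.80084292]] 68.2953098371731 0.10529058692882899
[[566.33691168 103.21117012]
 [479.39274944  94.21112862]] 87.40874152731676 0.1031478140346128
[[756.12184456 113.82034341]
 [656.86555653 117.72942046]]
```

The cassette trails at yaw +0.10 against the bay's −0.06, as a pivoting tongue would. I'll swing the tongue left of the line, then back, so the cassette lines up.

```bash
python3 -c "
from h import *
for t in [(595,70),(620,69.5),(645,67),(660,62),(671,58.5)]: print(rel(*t,9,np.pi-.058))"
```

```text
q [ 0.083  0.592 -0.079  0.892  0.042  0.147] p [587.2  61.9   8.6] e [3.099e+00 2.000e-03 3.078e+00] F [-4.5  2.   8.5] t 6.55
[-0.014  0.017 -0.    -0.011]
q [ 0.083  0.592 -0.079  0.892  0.042  0.147] p [587.2  61.9   8.6] e [3.099e+00 2.000e-03 3.078e+00] F [-4.5  2.   8.5] t 6.55
[-0.064  0.019  0.    -0.011]
q [ 0.083  0.592 -0.079  0.892  0.042  0.147] p [587.2  61.9   8.6] e [3.099e+00 2.000e-03 3.078e+00] F [-4.5  2.   8.5] t 6.55
[-0.115  0.018  0.    -0.011]
q [ 0.083  0.592 -0.079  0.892  0.042  0.147] p [587.2  61.9   8.6] e [3.099e+00 2.000e-03 3.078e+00] F [-4.5  2.   8.5] t 6.55
[-0.145  0.009 -0.    -0.011]
q [ 0.083  0.592 -0.079  0.892  0.042  0.147] p [587.2  61.9   8.6] e [3.099e+00 2.000e-03 3.078e+00] F [-4.5  2.   8.5] t 6.55
[-0.168  0.004 -0.    -0.011]
```

Emit:
jog_arm(
  motion=[
    [-0.014, 0.017, 0, 0],
    [-0.04, 0.019, 0, 0],
    [-0.064, 0.019, 0, 0],
    [-0.09, 0.019, 0, 0],
    [-0.115, 0.018, 0, 0],
  ],
)

```text
time: 7.05
tool_pos: [643.5, 67.2, 8.6]
ee_rot: [3.099, -0.001, 3.078]
contact_force: [-7.0, 0.5, 8.1]
grip_width: 0.105
gripper_force: 60.6
```

```bash
python3 -c "
from h import *
print(rel(660,62,9,np.pi-.058),rel(671,58.5,9,np.pi-.058))
cv2.imwrite('pics/s3.png',cv2.resize(read_camera('side')[190:310,200:420,::-1],None,fx=3.5,fy=3.5))"
```

```text
q [0.084 0.689 0.107 0.984 0.042 0.148] p [643.5  67.2   8.6] e [ 3.099e+00 -1.000e-03  3.078e+00] F [-7.   0.5  8.1] t 7.05
q [0.084 0.689 0.107 0.984 0.042 0.148] p [643.5  67.2   8.6] e [ 3.099e+00 -1.000e-03  3.078e+00] F [-7.   0.5  8.1] t 7.05
[-0.034 -0.008 -0.001 -0.011] [-0.056 -0.014 -0.002 -0.011]
```

View pics/s3.png

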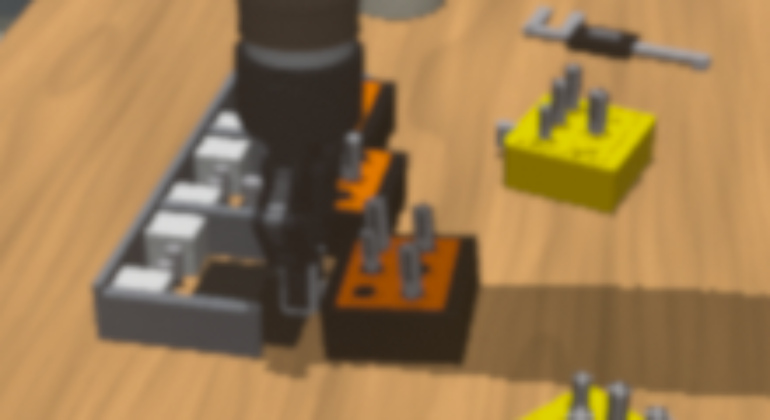

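```bash
python3 -c "
from h import *
f=lambda c:np.array(c)/3.5+[200,190]
a=cast(f([[337,306],[450,309]]),36,'side');d=a[0]-a[1];print(a,np.hypot(*d),np.arctan2(d[1],d[0]))
b=cast(f([[326,360],[464,362]]),0,'side');d=b[0]-b[1];print(b,np.hypot(*d),np.arctan2(d[1],d[0]))
for n in(0,1):
  d=[a,b][n]; c=d.mean(0); yaw=np.arctan2(*(d[0]-d[1])[::-1]); off=[39,45][n]; print(c+off*np.array([np.sin(yaw),-np.cos(yaw)]))"
```

```text
[[613.59415785 103.19849115]
 [546.76575179  96.19081424]] 67.19481670813462 0.10447892590628874
[[619.68368284 109.1928746 ]
 [537.08704484  98.81751772]] 83.24573646402143 0.12496025104798832
[584.24722388  60.90731813]
[583.99395209  59.35607816]
```

Yaw is still about +0.10, with the centre roughly 4 mm right of the line. I'll bring the tongue right onto the line while turning the tool clockwise.

Emit:
jog_arm(
  motion=[
    [-0.01, -0.008, 0, 0.1],
    [-0.02, -0.014, 0, 0.2],
    [-0.034, -0.018, -0.001, 0.3],
    [-0.05, -0.02, -0.001, 0.35],
    [-0.05, -0.02, -0.001, 0.35],
  ],
)

```text
time: 7.6
tool_pos: [669.8, 55.4, 8.8]
ee_rot: [3.099, -0.005, 2.903]
contact_force: [-3.7, 0.1, 5.9]
grip_width: 0.11
gripper_force: 60.3
```

```bash
python3 -c "
from h import *
print(rel(660,62,9,np.pi-.058),rel(671,58.5,9,np.pi-.058))
cv2.imwrite('pics/s4.png',cv2.resize(read_camera('side')[190:310,200:420,::-1],None,fx=3.5,fy=3.5))"
```

```text
q [0.064 0.73  0.189 1.021 0.042 0.303] p [669.8  55.4   8.8] e [ 3.099 -0.005  2.903] F [-3.7  0.1  5.9] t 7.6
q [0.064 0.73  0.189 1.021 0.042 0.303] p [669.8  55.4   8.8] e [ 3.099 -0.005  2.903] F [-3.7  0.1  5.9] t 7.6
[ 0.022  0.008  0.    -0.361] [-0.001  0.007 -0.    -0.361]
```

View pics/s4.png

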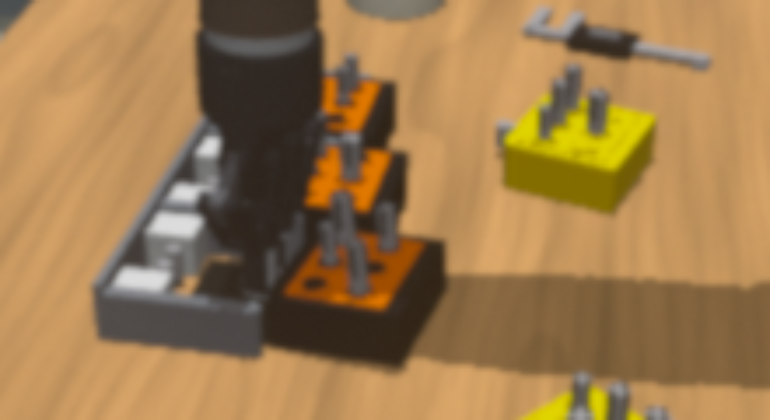

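```bash
python3 -c "
from h import *
f=lambda c:np.array(c)/3.5+[200,190]
a=cast(f([[285,295],[380,310]]),36,'side');b=cast(f([[275,344],[403,366]]),0,'side')
for n in(0,1):
  d=[a,b][n]; c=d.mean(0); yaw=np.arctan2(*(d[0]-d[1])[::-1]); off=[39,45][n]; print(d,np.hypot(*(d[0]-d[1])),yaw,c+off*np.array([np.sin(yaw),-np.cos(yaw)]))
print(rel(670,57,9,np.pi-.1))"
```

```text
[[646.42970886  96.48100287]
 [587.70344867 103.46585779]] 59.140187982916615 -0.11838306257686348 [612.46041583  61.24639503]
[[653.41787644  97.75848374]
 [572.93079847 108.24901586]] 81.16785684383667 -0.12960746224813394 [607.35831663  58.38117813]
q [0.064 0.73  0.189 1.021 0.042 0.302] p [669.8  55.4   8.9] e [ 3.099 -0.004  2.903] F [-3.  -0.6  5.3] t 7.65
[ 0.     0.003 -0.    -0.276]
```

Yaw is now −0.12 with the centre near the line, so the cassette turns with the tool. I'll turn back 0.065 rad, shift 3 mm left, and ease it into the mouth.

```bash
python3 -c "
from h import *
print(rel(672,58.6,9,0),rel(692,57.5,9,0))"
```

```text
q [0.064 0.73  0.189 1.021 0.042 0.302] p [669.8  55.4   8.9] e [ 3.099 -0.004  2.903] F [-3.  -0.6  5.3] t 7.65
q [0.064 0.73  0.189 1.021 0.042 0.302] p [669.8  55.4   8.9] e [ 3.099 -0.004  2.903] F [-3.  -0.6  5.3] t 7.65
[-3.000e-03  7.000e-03  0.000e+00  5.807e+00] [-0.042  0.015  0.     5.807]
```

Emit:
jog_arm(
  motion=[
    [-0.003, 0.007, 0, -0.13],
    [-0.012, 0.009, 0, -0.13],
    [-0.022, 0.011, 0, -0.13],
    [-0.032, 0.013, 0, -0.13],
    [-0.032, 0.013, 0, -0.13],
  ],
)

```text
time: 8.15
tool_pos: [686.2, 57.9, 8.8]
ee_rot: [3.1, -0.003, 2.969]
contact_force: [-3.9, 0.2, 4.1]
grip_width: 0.107
gripper_force: 60.3
```

```bash
python3 -c "
from h import *
print(rel(692,57.5,9,np.pi-.058))"
```

```text
q [0.066 0.761 0.25  1.053 0.042 0.239] p [686.2  57.9   8.8] e [ 3.100e+00 -3.000e-03  2.969e+00] F [-3.9  0.2  4.1] t 8.15
[-0.012  0.001 -0.    -0.23 ]
```

Inside the mouth with low force. Release, rise, back off and look.

Emit:
jog_arm(
  motion=[
    [0, 0, 0, 0],
    [0, 0, 0, 0],
    [0, 0, -0.08, 0],
    [0, 0, -0.16, 0],
    [0, 0, -0.24, 0],
  ],
  hand=35,
)

```text
time: 8.65
tool_pos: [686.6, 52.8, 129.1]
ee_rot: [3.099, -0.001, 2.969]
contact_force: [1.1, 0.4, -0.3]
grip_width: 0.411
gripper_force: 0.0
```

```bash
python3 -c "
from h import *
print(rel(485,68,125,np.pi-.058))"
```

```text
q [0.059 0.667 0.402 1.297 0.041 0.232] p [686.6  52.8 129.1] e [ 3.099e+00 -1.000e-03  2.969e+00] F [ 1.1  0.4 -0.3] t 8.65
[ 0.402 -0.04   0.007 -0.23 ]
```

Emit:
jog_arm(
  motion=[
    [0.1, -0.01, 0, -0.1],
    [0.2, -0.02, 0, -0.23],
    [0.3, -0.03, 0, -0.23],
    [0.4, -0.04, 0.005, -0.23],
    [0.4, -0.04, 0.005, -0.23],
  ],
  hand=60,
)

```text
time: 9.15
tool_pos: [474.4, 67.2, 121.6]
ee_rot: [3.102, -0.011, 3.085]
contact_force: [0.8, -0.5, 0.5]
grip_width: 0.702
gripper_force: 0.0
```

```bash
python3 -c "
from h import *
im=read_camera('top')
for u,r in cassettes(im): print(u,np.round(r[0],1),np.round(r[1],1),round(r[2],1))
cv2.imwrite('pics/t5.png',im[150:340,240:440,::-1].repeat(3,0).repeat(3,1))
print(rel(500,66,125,np.pi-.058))"
```

```text
[294. 226.] [624.1  66.3] [78.4 64. ] 82.9
[346. 216.] [644.7 -45. ] [78.5 64.1] 86.7
[395. 205.] [ 668.2 -151.5] [78.5 64.9] 87.0
q [ 0.114  0.284 -0.231  1.05   0.041  0.171] p [480.4  67.5 123.6] e [ 3.100e+00 -2.000e-03  3.084e+00] F [ 1.3 -0.2  1. ] t 9.2
[-0.039 -0.001 -0.003  0.002]
```

View pics/t5.png

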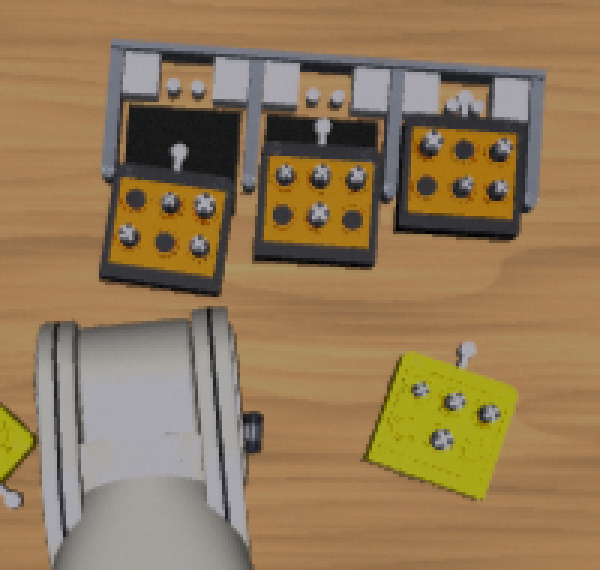

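Cassettes by pixel and position:

| Cassette | Pixel | Orange-top centre (mm) | State |
|---|---|---|---|
| Left | (294,226) | (624,66) | yaw −0.12, rear in the bay mouth |
| Middle | (346,216) | (645,−45) | 29 mm out |
| Right | (395,205) | (668,−152) | home |

Next I'll push the left front face with the two spread fingers, drifting slightly right.

```bash
python3 -c "
from h import *
print(rel(545,70,123,np.pi-.09),rel(545,70,11,np.pi-.09))"
```

```text
q [ 0.114  0.284 -0.231  1.05   0.041  0.171] p [480.4  67.5 123.6] e [ 3.100e+00 -2.000e-03  3.084e+00] F [ 1.3 -0.2  1. ] t 9.2
q [ 0.114  0.284 -0.231  1.05   0.041  0.171] p [480.4  67.5 123.6] e [ 3.100e+00 -2.000e-03  3.084e+00] F [ 1.3 -0.2  1. ] t 9.2
[-0.129  0.012  0.001  0.066] [-0.129  0.003  0.225  0.066]
```

Emit:
jog_arm(
  motion=[
    [-0.08, 0.01, 0, 0.06],
    [-0.129, 0.01, 0.06, 0.066],
    [-0.129, 0.006, 0.15, 0.066],
    [-0.129, 0.003, 0.225, 0.066],
    [-0.129, 0.003, 0.225, 0.066],
  ],
)

```text
time: 9.7
tool_pos: [548.4, 69.7, 7.7]
ee_rot: [3.101, -0.006, 3.05]
contact_force: [-1.2, -0.1, -0.9]
grip_width: 0.71
gripper_force: 0.0
```

```bash
python3 -c "
from h import *
for t in [(562,70,11,np.pi-.07),(572,66,11,np.pi-.058),(582,64,11,np.pi-.058)]: print(rel(*t))"
```

```text
q [ 0.104  0.537 -0.183  0.849  0.041  0.195] p [548.4  69.7   7.7] e [ 3.101 -0.006  3.05 ] F [-1.2 -0.1 -0.9] t 9.7
[-0.027  0.003 -0.007 -0.043]
q [ 0.104  0.537 -0.183  0.849  0.041  0.195] p [548.4  69.7   7.7] e [ 3.101 -0.006  3.05 ] F [-1.2 -0.1 -0.9] t 9.7
[-0.048 -0.003 -0.007 -0.067]
q [ 0.104  0.537 -0.183  0.849  0.041  0.195] p [548.4  69.7   7.7] e [ 3.101 -0.006  3.05 ] F [-1.2 -0.1 -0.9] t 9.7
[-0.068 -0.005 -0.007 -0.067]
```

Emit:
jog_arm(
  motion=[
    [-0.027, 0.003, -0.006, -0.04],
    [-0.036, 0, -0.007, -0.067],
    [-0.046, -0.004, -0.007, -0.067],
    [-0.056, -0.008, -0.007, -0.067],
    [-0.06, -0.012, -0.007, -0.067],
  ],
)

```text
time: 10.2
tool_pos: [581.3, 62.2, 17.8]
ee_rot: [3.097, 0.005, 3.085]
contact_force: [-3.1, 2.2, 1.4]
grip_width: 0.701
gripper_force: 2.0
```

```bash
python3 -c "
from h import *
im=read_camera('top')
for u,r in cassettes(im): print(u,np.round(r[0],1),np.round(r[1],1),round(r[2],1))
for t in [(585,63.5,10,np.pi-.058),(610,62,10,np.pi-.058)]: print(rel(*t))"
```

```text
[346. 216.] [644.7 -44.9] [78.3 64.1] 86.7
[394. 206.] [ 668.1 -151.5] [78.5 64.7] 87.0
q [ 0.084  0.57  -0.091  0.898  0.042  0.141] p [581.6  61.7  17.7] e [3.098 0.006 3.084] F [-2.6  0.5  2.5] t 10.25
[-0.007  0.003  0.016  0.002]
q [ 0.084  0.57  -0.091  0.898  0.042  0.141] p [581.6  61.7  17.7] e [3.098 0.006 3.084] F [-2.6  0.5  2.5] t 10.25
[-0.057  0.003  0.016  0.002]
```

Pushing with about 3 N and sliding freely. Continuing in small steps while watching the force.

Emit:
jog_arm(
  motion=[
    [-0.008, 0.001, 0.005, 0],
    [-0.016, 0.001, 0.01, 0],
    [-0.024, 0.001, 0.01, 0],
    [-0.032, 0.001, 0.01, 0],
    [-0.032, 0.001, 0.01, 0],
  ],
)

```text
time: 10.75
tool_pos: [597.4, 60.9, 11.7]
ee_rot: [3.1, 0.005, 3.084]
contact_force: [-2.0, -0.2, 0.7]
grip_width: 0.702
gripper_force: 1.1
```

```bash
python3 -c "
from h import *
im=read_camera('side')
cv2.imwrite('pics/s6.png',cv2.resize(im[190:310,200:420,::-1],None,fx=3.5,fy=3.5))
for t in [(610,62,12,np.pi-.058),(625,61.2,12,np.pi-.058)]: print(rel(*t))"
```

```text
q [ 0.081  0.603 -0.048  0.909  0.04   0.139] p [597.4  60.9  11.6] e [3.1   0.005 3.084] F [-2.3 -1.   0.6] t 10.8
[-0.025  0.004 -0.     0.   ]
q [ 0.081  0.603 -0.048  0.909  0.04   0.139] p [597.4  60.9  11.6] e [3.1   0.005 3.084] F [-2.3 -1.   0.6] t 10.8
[-0.055  0.004 -0.     0.   ]
```

View pics/s6.png

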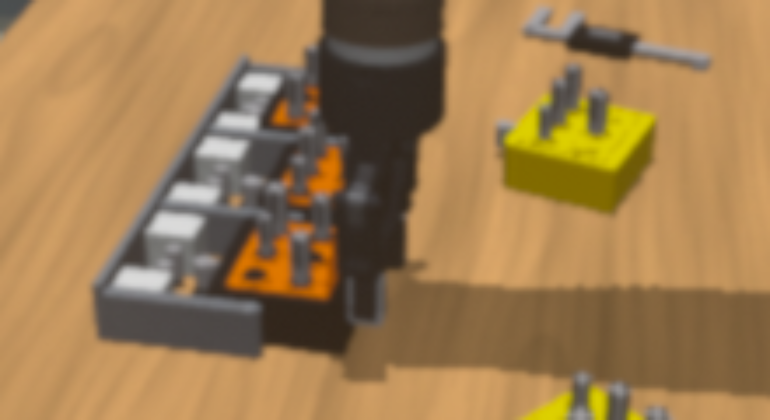

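The cassette sits in the left bay, parallel to the walls (near edge at (228..330, 290)), and the fingers press its front. Pressing on slowly.

Emit:
jog_arm(
  motion=[
    [-0.006, 0.001, 0, 0],
    [-0.012, 0.001, 0, 0],
    [-0.017, 0.001, 0, 0],
    [-0.022, 0.001, 0, 0],
    [-0.026, 0.001, 0, 0],
  ],
)

```text
time: 11.3
tool_pos: [609.0, 61.0, 11.6]
ee_rot: [3.1, 0.002, 3.084]
contact_force: [-5.1, 0.2, 3.5]
grip_width: 0.706
gripper_force: 2.8
```

Emit:
jog_arm(
  motion=[
    [-0.003, 0, 0, 0],
    [-0.006, 0, 0, 0],
    [-0.009, 0, 0, 0],
    [-0.012, 0, 0, 0],
  ],
)

```text
time: 11.7
tool_pos: [613.5, 61.3, 11.5]
ee_rot: [3.098, -0.0, 3.085]
contact_force: [-12.3, 2.1, 7.8]
grip_width: 0.704
gripper_force: 6.0
```

Emit:
jog_arm(
  motion=[
    [-0.003, 0, 0, 0],
    [-0.006, 0, 0, 0],
    [-0.009, 0, 0, 0],
    [-0.012, 0, 0, 0],
  ],
)

```text
time: 12.1
tool_pos: [619.2, 60.8, 11.6]
ee_rot: [3.099, -0.0, 3.085]
contact_force: [-4.7, 0.2, 0.6]
grip_width: 0.704
gripper_force: 2.1
```

```bash
python3 -c "
from h import *
print(rel(625,61.2,12,np.pi-.058))"
```

```text
q [0.077 0.643 0.028 0.95  0.042 0.134] p [619.2  60.8  11.6] e [ 3.099 -0.     3.085] F [-4.7  0.2  0.6] t 12.1
[-0.011  0.001 -0.001  0.002]
```

Past the catch peak. A few slow millimetres more to the stops.

Emit:
jog_arm(
  motion=[
    [-0.003, 0, 0, 0],
    [-0.006, 0, 0, 0],
    [-0.008, 0, 0, 0],
    [-0.01, 0, 0, 0],
  ],
)

```text
time: 12.5
tool_pos: [625.3, 60.3, 11.8]
ee_rot: [3.099, 0.001, 3.084]
contact_force: [-9.2, 0.9, 7.3]
grip_width: 0.706
gripper_force: 4.6
```

Emit:
jog_arm(
  motion=[
    [-0.002, 0, 0, 0],
    [-0.004, 0, 0, 0],
  ],
)

```text
time: 12.7
tool_pos: [625.3, 60.3, 11.8]
ee_rot: [3.099, -0.003, 3.085]
contact_force: [-14.7, 1.5, 11.4]
grip_width: 0.699
gripper_force: 7.1
```

Emit:
jog_arm(
  motion=[
    [-0.002, 0, 0, 0],
    [-0.004, 0, 0, 0],
    [-0.004, 0, 0, 0],
  ],
)

```text
time: 13.0
tool_pos: [625.3, 60.3, 11.8]
ee_rot: [3.099, -0.006, 3.085]
contact_force: [-17.3, 0.7, 13.5]
grip_width: 0.706
gripper_force: 8.6
```

Emit:
jog_arm(
  motion=[
    [0.02, 0, 0, 0],
    [0.06, 0, 0, 0],
    [0.12, 0, -0.08, 0],
    [0.12, 0, -0.16, 0],
    [0.12, 0, -0.22, 0],
  ],
)

```text
time: 13.5
tool_pos: [571.2, 58.4, 123.7]
ee_rot: [3.1, 0.008, 3.084]
contact_force: [1.7, 0.1, -0.7]
grip_width: 0.704
gripper_force: 0.0
```

```bash
python3 -c "
from h import *
im=read_camera('top')
for u,r in cassettes(im): print(u,np.round(r[0],1),np.round(r[1],1),round(r[2],1))
print(rel(555,-40,115,np.pi-.058))"
```

```text
[348. 216.] [644.7 -44.9] [78.3 64.1] 86.7
[394. 206.] [ 668.2 -151.5] [78.5 64.9] 87.0
q [0.08  0.436 0.011 1.123 0.041 0.138] p [574.9  58.5 129.4] e [3.098 0.018 3.083] F [1.9 0.1 4.3] t 13.55
[ 0.029 -0.2    0.02  -0.   ]
```

Left pressed to the stops (position frozen while force rose to 17 N). Now the middle one.

Emit:
jog_arm(
  motion=[
    [0.02, -0.07, 0.01, 0],
    [0.02, -0.14, 0.02, 0],
    [0.018, -0.197, 0.02, 0],
    [0.018, -0.197, 0.02, 0],
    [0.018, -0.197, 0.02, 0],
  ],
)

```text
time: 14.05
tool_pos: [556.6, -39.5, 107.2]
ee_rot: [3.099, 0.006, 3.082]
contact_force: [-0.3, 0.3, 0.5]
grip_width: 0.702
gripper_force: 0.0
```

```bash
python3 -c "
from h import *
im=read_camera('top')
for u,r in cassettes(im): print(u,np.round(r[0],1),np.round(r[1],1),round(r[2],1))
print(rel(566,-40,12,np.pi-.058),rel(586,-41,12,np.pi-.058))"
```

```text
[396. 204.] [ 668.2 -151.6] [78.5 64.4] 87.2
[298. 199.] [679.3  58.2] [78.3 64.8] 86.7
q [-0.093  0.432 -0.057  1.078  0.042 -0.035] p [556.5 -38.7 107.2] e [3.099 0.006 3.084] F [0.3 0.2 0.1] t 14.1
q [-0.093  0.432 -0.057  1.078  0.042 -0.035] p [556.5 -38.7 107.2] e [3.099 0.006 3.084] F [0.3 0.2 0.1] t 14.1
[-0.018 -0.009  0.19  -0.   ] [-0.058 -0.009  0.191 -0.   ]
```

The left cassette measures (679.3,58.2) against a predicted home of (679.5,58.2), so it is home. Descend in front of the middle one and push.

Emit:
jog_arm(
  motion=[
    [-0.005, -0.003, 0.08, 0],
    [-0.005, -0.006, 0.15, 0],
    [-0.005, -0.009, 0.19, 0],
    [-0.02, -0.009, 0.19, 0],
    [-0.035, -0.009, 0.19, 0],
  ],
)

```text
time: 14.6
tool_pos: [574.6, -39.3, 12.4]
ee_rot: [3.099, 0.005, 3.086]
contact_force: [1.6, -0.1, 0.8]
grip_width: 0.706
gripper_force: 0.0
```

Emit:
jog_arm(
  motion=[
    [-0.008, 0, 0, 0],
    [-0.014, 0, 0, 0],
    [-0.02, 0, 0, 0],
    [-0.026, 0, 0, 0],
    [-0.032, 0, 0, 0],
  ],
)

```text
time: 15.1
tool_pos: [589.7, -41.2, 12.4]
ee_rot: [3.099, 0.005, 3.084]
contact_force: [0.5, 0.4, -0.8]
grip_width: 0.703
gripper_force: 0.0
```

Emit:
jog_arm(
  motion=[
    [-0.006, 0, 0, 0],
    [-0.012, 0, 0, 0],
    [-0.018, 0, 0, 0],
    [-0.022, 0, 0, 0],
    [-0.025, 0, 0, 0],
  ],
)

```text
time: 15.6
tool_pos: [599.1, -41.7, 11.7]
ee_rot: [3.099, -0.001, 3.084]
contact_force: [-7.4, 0.2, 5.4]
grip_width: 0.702
gripper_force: 3.4
```

Emit:
jog_arm(
  motion=[
    [-0.003, 0, 0, 0],
    [-0.006, 0, 0, 0],
    [-0.009, 0, 0, 0],
    [-0.012, 0, 0, 0],
  ],
)

```text
time: 16.0
tool_pos: [605.1, -42.0, 11.7]
ee_rot: [3.099, -0.002, 3.084]
contact_force: [-6.2, -0.7, 4.5]
grip_width: 0.704
gripper_force: 3.2
```

Emit:
jog_arm(
  motion=[
    [-0.003, 0, 0, 0],
    [-0.006, 0, 0, 0],
    [-0.009, 0, 0, 0],
    [-0.012, 0, 0, 0],
  ],
)

```text
time: 16.4
tool_pos: [608.1, -41.8, 11.6]
ee_rot: [3.099, -0.007, 3.084]
contact_force: [-14.7, 1.4, 12.4]
grip_width: 0.703
gripper_force: 7.6
```

Catch engaged.

Emit:
jog_arm(
  motion=[
    [-0.003, 0, 0, 0],
    [-0.006, 0, 0, 0],
    [-0.009, 0, 0, 0],
    [-0.012, 0, 0, 0],
  ],
)

```text
time: 16.8
tool_pos: [618.0, -42.7, 11.7]
ee_rot: [3.099, 0.001, 3.084]
contact_force: [0.2, -0.0, 0.0]
grip_width: 0.702
gripper_force: 0.1
```

Emit:
jog_arm(
  motion=[
    [-0.003, 0, 0, 0],
    [-0.006, 0, 0, 0],
    [-0.006, 0, 0, 0],
  ],
)

```text
time: 17.1
tool_pos: [620.0, -42.8, 11.8]
ee_rot: [3.099, -0.002, 3.084]
contact_force: [-8.7, 0.3, 6.2]
grip_width: 0.701
gripper_force: 4.4
```

Emit:
jog_arm(
  motion=[
    [-0.003, 0, 0, 0],
    [-0.006, 0, 0, 0],
    [-0.006, 0, 0, 0],
  ],
)

```text
time: 17.4
tool_pos: [619.9, -42.8, 11.8]
ee_rot: [3.099, -0.008, 3.084]
contact_force: [-16.5, 0.4, 12.9]
grip_width: 0.7
gripper_force: 8.1
```

Emit:
jog_arm(
  motion=[
    [0.02, 0, 0, 0],
    [0.06, 0, 0, 0],
    [0.1, 0, -0.06, 0],
    [0.1, 0, -0.14, 0],
    [0.1, 0, -0.22, 0],
  ],
)

```text
time: 17.9
tool_pos: [574.8, -45.1, 122.6]
ee_rot: [3.1, 0.004, 3.084]
contact_force: [0.9, 0.3, 0.4]
grip_width: 0.708
gripper_force: 0.0
```

Emit:
jog_arm(
  motion=[
    [0.1, 0, 0, 0],
    [0.2, 0, 0, 0],
    [0.28, 0, 0, 0],
    [0.28, 0, 0, 0],
    [0.28, 0, 0, 0],
  ],
)

```text
time: 18.4
tool_pos: [436.0, -37.1, 122.0]
ee_rot: [3.1, 0.007, 3.084]
contact_force: [0.7, 0.6, -0.2]
grip_width: 0.702
gripper_force: 0.0
```

```bash
python3 -c "
from h import *
im=read_camera('top'); R=[]
for u,r in cassettes(im): R.append(r[0]);print(u,np.round(r[0],1),np.round(r[1],1),round(r[2],1))
a=-.0565;M=np.array([[np.cos(a),np.sin(a)],[-np.sin(a),np.cos(a)]]);print((np.array(R)-R[0])@M.T)
cv2.imwrite('pics/t7.png',im[150:340,100:540,::-1].repeat(1,0))
print(rel(600,0,100,0))"
```

```text
[394. 206.] [ 668.2 -151.5] [78.5 64.9] 87.0
[348. 203.] [673.9 -46.7] [78.1 64.1] 86.7
[298. 199.] [679.3  58.2] [78.3 64.8] 86.7
[[ 0.00000000e+00  0.00000000e+00]
 [-1.62530506e-01  1.04983005e+02]
 [-7.16308192e-01  2.09983265e+02]]
q [-0.114  0.201 -0.348  1.017  0.042 -0.056] p [437.3 -37.2 122.2] e [3.1   0.008 3.084] F [ 0.3 -0.2  0. ] t 18.45
[-0.32   0.091  0.051  6.168]
```

View pics/t7.png

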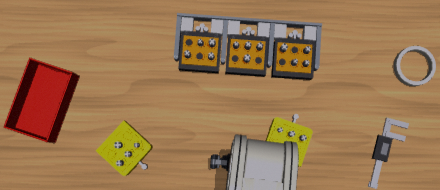

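All three stand in one row at the right pitch, within 1 mm, at about (299,199), (347,203) and (394,206) in the full picture. The arm is clear and the bin, tape and caliper are unmoved, so I'm handing in.

```bash
python3 -c "
from rig import job
print(job.job_done())"
```

```text
the job is handed in; nothing more can be done
None
```

The job is handed in, but no verdict came back: by my measurements all three cassettes are home, the loose one in the left bay and the middle one pressed in, each to its stops at no more than about 17 N along the push, and the caliper, tape roll and bin look unmoved.

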